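# Click the food box lid shut beside the arepa maker

## Robot

A 6-joint arm with a two-finger parallel gripper is mounted at the origin on the work surface. World frame = base frame: x ahead of the robot, y to its left, z up, the work surface at z = 0. Lengths are in m, angles in degrees, forces in N, time in s.
With the tool pointing down it reaches from about 0.4 to 0.825 m from the base axis. Payload 7 kg.
Tool frame: the origin (TCP) lies midway between the tips of the shut fingers; the grasp point (between the pads) lies 19 mm behind it; z points along the fingers, y is the line along which they close (so a half turn about z gives the same grasp; the last joint's range is limited). The gripper opens to 88 mm and grips with 3 to 60 N. Pads are 19 mm wide; open, the fingers measure 130 mm over their backs; the gripper's body (78 mm by 193 mm) begins 47 mm behind the grasp point.
Start: joints at [86.293, 20.546, 0.682, 0, -70.136, -16.507], TCP at [0.233, 0.633, 0.227] pointing down, gripper open.
Joint ranges: [-176.03, 176.03], [-82.01, 121.73], [-58.28, 71.71], [-173.87, 95.51], [-174.79, -0.11], [-173.66, 173.66]. Speed limits (degrees/s): [136.94, 136.94, 172.46, 180, 180, 180].

## Interface

Orientations are given as [roll, pitch, yaw] about the fixed x, y, z axes, in that order (R = Rz(yaw) Ry(pitch) Rx(roll)).
In Python, from plant import telemetry, viewer, workorder gives the robot as it stands. The module is installed in compiled form; this text tells all that it offers.
- The arm moves only by the tool carry_out, never from a script. Its argument "rows" is a list of rows, each a list of 6 numbers: the shift along the tool's x, y, z in m, then the turn, a rotation vector about the tool's x, y, z in rad. In form: [[tx, ty, tz, ax, ay, az], ...]. A call has 1 to 8 rows; each row is the pose to reach, as a shift and turn from the pose commanded when the call began, along the tool's axes at that moment; what a row does not reach only later rows make up. A row lasts 1/8 s, in which the tool goes at most 62.5 mm and 10.7 degrees, less where a joint would pass 70% of its speed; a pose out of reach is approached as far as the arm can. A call with a gripper value outside its range is refused whole. "grip" is the gripper's target within -1 to 1 (fully open at 1, half-way at 0, shut at -1), set as the call begins (left out, the last holds). The fingers move at their own pace and stop on an object; the grip force is fixed at half the most. Time passes only in rows, so rows that repeat a pose let the fingers close. It gives the time, the measured TCP pose, the force, the opening and the grip force at its end, in the units of the state.
- telemetry.get_obs(): the state, without advancing time (a new reading comes with each control period).
- viewer.snapshot(name): name is "scene" or "top"; returns the picture (400x640x3 uint8, red, green, blue); there is no depth.
- viewer.camera_info(name): a dict with "intrinsics" (3x3 intrinsics, pixels), "extrinsics" (4x4, takes a point from camera to world coordinates). Camera axes: x right, y down, z forward; pixel columns grow to the right and rows downward; lengths in m; the calibration is good to about 2 mm. A picture is of the moment at which its call begins. camera_info takes no time and is no camera call.
- workorder.close_job(): hands the job in; it is judged then, once.
The state is a dict: "clock": time; "joint_pos": joint angles; "qvel": joint speeds; "tau": joint torques, N m; "tool_pos": TCP position; "orientation": TCP orientation; "force": force on the tool from outside, world axes, zero at the start; "moment": the same for the moment, N m; "opening": finger opening in m; "gripper_force": force on a finger pad.
Only numpy, scipy, OpenCV 4.12 (cv2) and the standard library are available. Lean on these libraries where they do the work, as an engineer would, in place of code of your own. Each camera call takes 0.05 s, during which the arm holds its last target. There are 200 camera calls.

## Task

The snap lid is lying on the white food box, but its four orange rim sections have all sprung up. Go round the rim with the fingertips and press each section down until it clicks shut and stays down, leaving the box standing where it is (no lifting, tipping or shoving it) and everything else on the worktop undisturbed.

Things in the scene. Friction and masses are not known exactly. Their poses are not given: they have to be found in the camera images.
- box: White food box (loose, about 0.8 kg, 180 mm along its x, 130 mm along its y) under its fitted snap lid: green middle panel 142 x 92 mm and four green corner squares, their tops 78 mm above the box's underside, and between the corners four orange hinged rim sections. Origin: centre of the underside, on the worktop; z up. The box is never to be lifted or shoved.
- sec_front (a joint): Orange rim section on the box's -x side (box's own axes): a strip 90 mm long, 25 mm wide and 4 mm thick, hinged along its inner edge 72 mm from the box's centre, 76 mm above the underside. 0 = sprung up, sloping 0.40 rad above level; 0.40 = clicked shut, its top level with the green panel at 78 mm. Over-centre spring: let go before about 0.2 it springs up again, past that it snaps shut and stays.
- press_front (a point): Place to press on the -x section: middle of its length, on its top face, 18 mm out from its hinge line; moves with the section (about 85 mm above the worktop when up, 78 mm when shut). Pressing it down here takes about 7 N.
- sec_back (a joint): Orange rim section on the box's +x side (box's own axes): a strip 90 mm long, 25 mm wide and 4 mm thick, hinged along its inner edge 72 mm from the box's centre, 76 mm above the underside. 0 = sprung up, sloping 0.40 rad above level; 0.40 = clicked shut, its top level with the green panel at 78 mm. Over-centre spring: let go before about 0.2 it springs up again, past that it snaps shut and stays.
- press_back (a point): Place to press on the +x section: middle of its length, on its top face, 18 mm out from its hinge line; moves with the section (about 85 mm above the worktop when up, 78 mm when shut). Pressing it down here takes about 7 N.
- sec_left (a joint): Orange rim section on the box's +y side (box's own axes): a strip 140 mm long, 25 mm wide and 4 mm thick, hinged along its inner edge 47 mm from the box's centre, 76 mm above the underside. 0 = sprung up, sloping 0.40 rad above level; 0.40 = clicked shut, its top level with the green panel at 78 mm. Over-centre spring: let go before about 0.2 it springs up again, past that it snaps shut and stays.
- press_left (a point): Place to press on the +y section: middle of its length, on its top face, 18 mm out from its hinge line; moves with the section (about 85 mm above the worktop when up, 78 mm when shut). Pressing it down here takes about 7 N.
- sec_right (a joint): Orange rim section on the box's -y side (box's own axes): a strip 140 mm long, 25 mm wide and 4 mm thick, hinged along its inner edge 47 mm from the box's centre, 76 mm above the underside. 0 = sprung up, sloping 0.40 rad above level; 0.40 = clicked shut, its top level with the green panel at 78 mm. Over-centre spring: let go before about 0.2 it springs up again, past that it snaps shut and stays.
- press_right (a point): Place to press on the -y section: middle of its length, on its top face, 18 mm out from its hinge line; moves with the section (about 85 mm above the worktop when up, 78 mm when shut). Pressing it down here takes about 7 N.
- ramekin: white ceramic ramekin, 84 mm wide, 45 mm tall, beside the box on its +y side; origin at the centre of its underside. Not part of the job: leave it alone.
- scraper: yellow plastic dough scraper lying flat, about 220 x 75 x 14 mm, long axis = its x, on the box's -y side; origin at the centre of its underside (about the middle of its length). Not part of the job: leave it alone.
- trivet: slatted bamboo trivet, 180 x 180 x 16 mm; origin at the centre of its underside. Not part of the job: leave it alone.
- bowl: blue ceramic bowl, 124 mm wide, 55 mm tall, standing on the trivet; origin at the centre of its underside. Not part of the job: leave it alone.
- grinder: stainless steel pepper grinder, 56 mm wide, 160 mm tall, at the back left; origin at the centre of its underside. Not part of the job: leave it alone.
- oil: amber oil bottle, 60 mm wide, 150 mm tall, at the back; origin at the centre of its underside. Not part of the job: leave it alone.
- mug: terracotta-coloured mug, 80 mm wide, 90 mm tall, at the back right; origin at the centre of its underside. Not part of the job: leave it alone.
- arepa_maker: Electric arepa maker, fixed: black base 260 x 250 x 85 mm with a red top raised nearly upright to about 385 mm on its far (+x) side. Origin: centre of the underside. Not part of the job.

How it is judged:
By the outcome, as a careful person would: the job done as asked, in the order asked, and still so for the second after the job is handed in, with the robot touching nothing.
It also fails if it takes over 54 s, if anything falls off the work surface, if the arm or the gripper's body presses on something with over 40 N, if the wrist force passes 120 N, or if a joint passes its speed limit or range.

## Working session

There is one attempt and no reset: what is moved stays moved. The work goes in short steps, Python scripts to look and compute and a tool call to move; the robot and the scene stay as the last step left them, time stands still between calls to the robot, and variables do not carry over. Pictures are saved under pics/ and viewed, at most 10 in all, crops included, and the job is handed in when it is done.

Besides the shell and the picture viewer there is one more tool, called as name([rows], argument=value, ...), one row to a line, values as JSON. carry_out: Moves the arm, as the interface text tells. Its arguments: {"type":"object","properties":{"rows":{"type":"array"},"grip":{"type":"number"}},"required":["rows"]}

```bash
mkdir -p pics; python3 - <<'E'
from plant import telemetry, viewer
import cv2
for n in("scene","top"):
    cv2.imwrite(f"pics/{n}0.png",viewer.snapshot(n)[:,:,::-1])
    c=viewer.camera_info(n);print(n,c["intrinsics"],c["extrinsics"])
print(telemetry.get_obs())
E
```

```text
scene [[418.23753985   0.         322.33319702]
 [  0.         418.23753985 201.36584284]
 [  0.           0.           1.        ]] [[ 6.57643597e-01  5.67214400e-01 -4.95754701e-01  1.46899151e+00]
 [ 7.53328925e-01 -4.94595755e-01  4.33440388e-01 -7.20276151e-01]
 [ 6.55459392e-04 -6.58515652e-01 -7.52566746e-01  1.37355146e+00]
 [ 0.00000000e+00  0.00000000e+00  0.00000000e+00  1.00000000e+00]]
top [[441.95632579   0.         317.6121884 ]
 [  0.         441.95632579 198.03211368]
 [  0.           0.           1.        ]] [[-0.11144794 -0.97264783  0.20380275  0.2974897 ]
 [-0.9937651   0.10974044 -0.01969685  0.04302184]
 [-0.0032073  -0.20472723 -0.97881381  1.46428697]
 [ 0.          0.          0.          1.        ]]
{'clock': 0.1, 'joint_pos': array([ 8.62944669e+01,  2.05848756e+01,  6.40286964e-01, -1.70491376e-02,
       -7.01373221e+01, -1.65058443e+01]), 'qvel': array([ 0.04681591,  0.04220531,  0.10103315, -0.00990734,  0.06322192,
       -0.04676033]), 'tau': array([-1.09176755e-03, -5.84167671e+01,  2.93749416e+01,  7.01537266e+00,
        1.00962451e-02, -4.99862654e-05]), 'tool_pos': array([0.23309229, 0.63301295, 0.22575587]), 'orientation': array([ 1.79916911e+02, -7.90601350e-03, -2.02171759e+01]), 'force': array([ 0.20942534, -1.09208327, -0.86068559]), 'moment': array([ 0.00522158, -0.00429097, -0.00053934]), 'gripper_force': 0.0, 'opening': 0.08810190236345651}
```

View pics/top0.png

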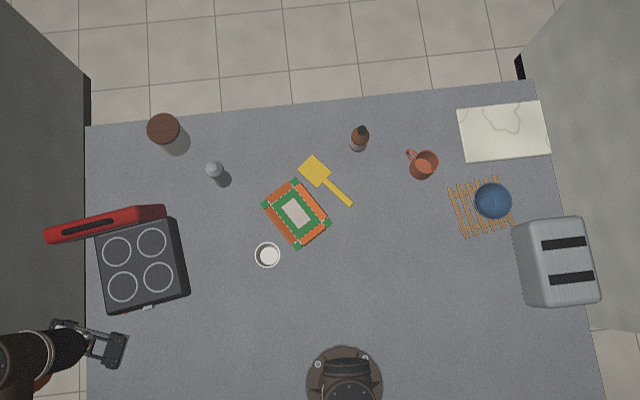

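View pics/scene0.png

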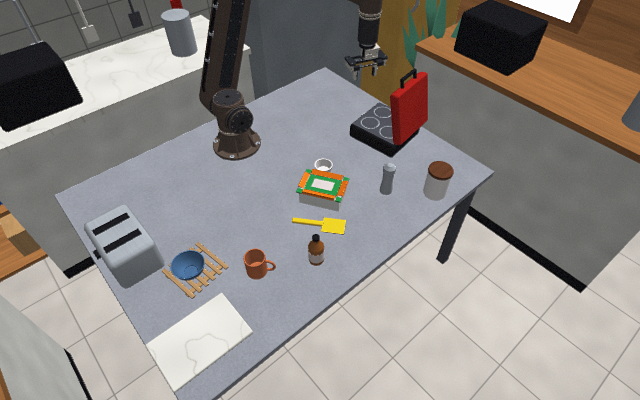

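The top view shows the box centred near (296,213), with the ramekin at (268,255) and the scraper at (314,170)–(350,205). The gripper is at the left, near (100,345). Next I'll enlarge the box.

```bash
python3 - <<'E'
import cv2
a=cv2.imread("pics/top0.png")[165:260,245:345]
b=cv2.imread("pics/scene0.png")[155:225,285:365]
cv2.imwrite("pics/c1.png",cv2.resize(a,None,fx=6,fy=6,interpolation=cv2.INTER_CUBIC))
cv2.imwrite("pics/c2.png",cv2.resize(b,None,fx=8,fy=8,interpolation=cv2.INTER_CUBIC))
E
```

```text
(no output)
```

View pics/c1.png

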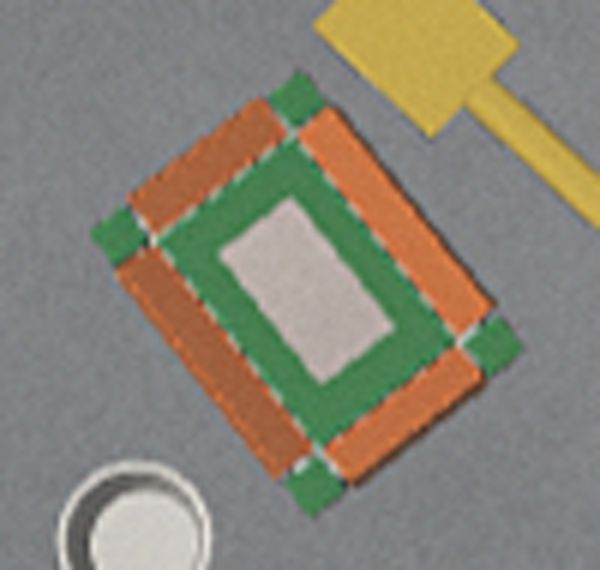

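View pics/c2.png

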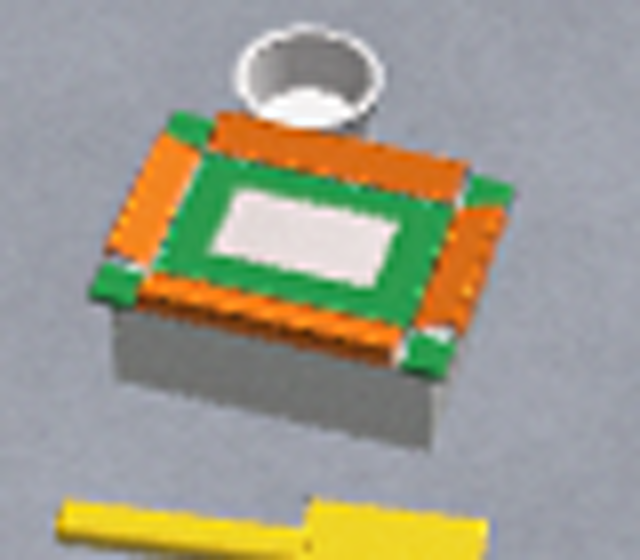

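The enlarged crops show the panel corners clearly. In c1 they are at (293,138), (157,240), (318,442) and (457,342); in c2 at (195,155), (452,200), (415,325) and (152,272). The ramekin is at the lower left, so the box's +y points to the lower left and its +x to the upper left.

```bash
cat > h.py <<'E'
import numpy as np, cv2
from plant import telemetry, viewer
from scipy.spatial.transform import Rotation as R
from scipy.optimize import least_squares
def proj(n,P):
    c=viewer.camera_info(n);E=np.linalg.inv(c["extrinsics"])
    q=(E[:3,:3]@np.atleast_2d(P).T).T+E[:3,3]; q=q@np.array(c["intrinsics"]).T
    return q[:,:2]/q[:,2:]
def ray(n,uv,z):
    c=viewer.camera_info(n);E=np.array(c["extrinsics"])
    d=E[:3,:3]@np.linalg.solve(c["intrinsics"],[*uv,1]); return E[:3,3]+d*(z-E[2,3])/d[2]
# corners order (+x,-y),(+x,+y),(-x,+y),(-x,-y)
C=np.array([[71,-46],[71,46],[-71,46],[-71,-46]])/1e3
T=np.array([[293,138],[157,240],[318,442],[457,342]])
def boxpts(p,C,z=.078):
    c,s=np.cos(p[2]),np.sin(p[2]);return np.c_[C@np.array([[c,s],[-s,c]])+p[:2],np.full(len(C),z)]
E
python3 - <<'E'
from h import *
Tp=(T+.5)/6-.5+[245,165]
S=(np.array([[415,325],[452,200],[195,155],[152,272]])+.5)/8-.5+[285,155]
o=ray("top",Tp.mean(0),.078)
for names in (["top"],["scene"],["top","scene"]):
    f=lambda p:np.concatenate([(proj(n,boxpts(p,C))-{"top":Tp,"scene":S}[n]).ravel() for n in names])
    best=min((least_squares(f,[o[0],o[1],a]) for a in (0,.7,1.4,-.7,2.1)),key=lambda r:r.cost)
    print(names,best.x,np.degrees(best.x[2]),best.fun.round(2))
p=best.x
for n,q in dict(front=[-.09,0],back=[.09,0],left=[0,.065],right=[0,-.065]).items(): print(n,boxpts(p,np.array([q]))[0].round(4))
s=telemetry.get_obs();print(R.from_euler("xyz",s["orientation"],degrees=True).as_matrix().round(3))
print("arepa",[ray("top",u,.085).round(3) for u in((95,237),(175,215),(190,295),(108,314))],"grinder",ray("top",(214,170),.15))
E
```

```text
['top'] [0.54624155 0.09023106 0.55351043] 31.713811574407494 [ 0.04 -0.54 -0.13 -0.23  0.13  0.98 -0.04 -0.24]
['scene'] [0.54237237 0.09039793 0.60809753] 34.84142189596632 [-0.16 -0.25 -0.06  0.01  0.29 -0.05 -0.06  0.31]
['top', 'scene'] [0.54511749 0.09004007 0.56893519] 32.597585247569896 [-0.27 -0.17 -0.18  0.49  0.64  1.28  0.19 -0.29 -0.36  0.55  0.57  0.92
  1.2  -0.03  0.07  0.16]
front [0.4693 0.0416 0.078 ]
back [0.6209 0.1385 0.078 ]
left [0.5101 0.1448 0.078 ]
right [0.5801 0.0353 0.078 ]
[[ 0.938 -0.346 -0.   ]
 [-0.346 -0.938 -0.001]
 [ 0.     0.001 -1.   ]]
arepa [array([0.539, 0.723, 0.085]), array([0.581, 0.47 , 0.085]), array([0.328, 0.436, 0.085]), array([0.299, 0.686, 0.085])] grinder [0.69463577 0.32399924 0.15      ]
```

```bash
cat >> h.py <<'E'
def to(xyz,ang):
    "shift and turn from the measured pose to TCP xyz, tool down, tool y at world angle ang (deg, mod 180)"
    s=telemetry.get_obs();M=R.from_euler("xyz",s["orientation"],degrees=True).as_matrix()
    a=np.radians(ang);y=np.array([np.cos(a),np.sin(a),0]);z=np.array([0,0,-1.])
    rv=min((R.from_matrix(M.T@np.c_[np.cross(k*y,z),k*y,z]).as_rotvec() for k in(1,-1)),key=np.linalg.norm)
    print("now",s["clock"],s["tool_pos"].round(4),"shift",(M.T@(np.array(xyz)-s["tool_pos"])).round(4),"turn",rv.round(4),"F",s["force"].round(1),"j6",s["joint_pos"][5].round(1))
E
python3 - <<'E'
from h import *
O=np.array([[90,-65],[90,65],[-90,65],[-90,-65]])/1e3
uv=lambda t:(np.array(t)+.5)/6-.5+[245,165]
Tp,To=uv(T),uv([[300,72],[92,235],[315,517],[523,347]])
for k in(1,1.03,1.06):
    r=least_squares(lambda p:np.concatenate([(proj("top",boxpts(p,C))-Tp).ravel(),(proj("top",boxpts(p,O*k))-To).ravel()]),[.545,.09,.56])
    print(k,r.x,np.degrees(r.x[2]),r.cost,r.fun.round(1))
to([.510,.145,.13],32.6)
E
```

```text
1 [0.54567865 0.08998368 0.5620872 ] 32.20522449765518 14.21515101907959 [-0.1 -0.4 -0.1  0.1  0.5  1.1  0.1 -0.3 -0.2  2.6  2.4  0.1 -0.1 -2.9
 -2.4 -0.2]
1.03 [0.54574885 0.08998953 0.5621087 ] 32.20645596274744 5.811704061537452 [-0.1 -0.4 -0.1  0.1  0.5  1.1  0.1 -0.3 -0.3  1.6  1.4 -0.2 -0.  -1.8
 -1.4  0.1]
1.06 [0.54582247 0.08999556 0.5621257 ] 32.207430347443925 1.7094068365204451 [-0.1 -0.4 -0.1  0.1  0.4  1.1  0.1 -0.3 -0.3  0.6  0.4 -0.5 -0.  -0.8
 -0.4  0.3]
now 0.1 [0.2331 0.633  0.2258] shift [0.4285 0.3621 0.0963] turn [ 1.40e-03 -6.00e-04  6.49e-01] F [ 0.2 -1.1 -0.9] j6 -16.5
```

carry_out([
  [0.05,0.042,0,0,0,0.08],
  [0.1,0.085,0,0,0,0.16],
  [0.15,0.127,0,0,0,0.24],
  [0.2,0.169,0,0,0,0.32],
  [0.25,0.211,0,0,0,0.4],
  [0.3,0.254,0,0,0,0.48],
  [0.35,0.296,0,0,0,0.56],
  [0.4,0.338,0,0,0,0.64],
], grip=-1)

```text
clock: 1.1
tool_pos: [0.4806, 0.1967, 0.2266]
orientation: [-180.0, 0.0, -57.0]
force: [1.0, 0.1, 0.6]
opening: 0.0131
gripper_force: 0.0
```

```bash
python3 - <<'E'
from h import *
p=[.5455,.09,np.radians(32.4)]
for n,q in dict(left=[0,.065],back=[.09,0],right=[0,-.065],front=[-.09,0]).items(): print(n,boxpts(p,np.array([q]))[0].round(4))
to([.511,.145,.12],32.4);print(telemetry.get_obs()["opening"])
E
```

```text
left [0.5107 0.1449 0.078 ]
back [0.6215 0.1382 0.078 ]
right [0.5803 0.0351 0.078 ]
front [0.4695 0.0418 0.078 ]
now 1.1 [0.4806 0.1967 0.2266] shift [0.0599 0.0026 0.1066] turn [-0.0002  0.0001  0.0102] F [1.  0.1 0.6] j6 -10.9
0.013060729769404849
```

carry_out([
  [0.03,0.002,0.02,0,0,0.01],
  [0.06,0.003,0.06,0,0,0.01],
  [0.06,0.003,0.09,0,0,0.01],
  [0.06,0.003,0.105,0,0,0.01],
  [0.06,0.003,0.105,0,0,0.01],
  [0.06,0.003,0.105,0,0,0.01],
])

```text
clock: 1.85
tool_pos: [0.511, 0.1475, 0.1227]
orientation: [-179.9, -0.0, -57.4]
force: [-0.4, 0.2, 1.0]
opening: 0.0004
gripper_force: 0.0
```

```bash
python3 - <<'E'
from h import *
to([.5107,.1449,.078],32.4);print(telemetry.get_obs()["opening"])
im=viewer.snapshot("top")[150:270,235:365,::-1];im2=viewer.snapshot("scene")[110:230,275:405,::-1]
cv2.imwrite("pics/d1.png",cv2.resize(np.hstack([im,im2]),None,fx=3,fy=3,interpolation=cv2.INTER_CUBIC))
E
```

```text
now 1.85 [0.511  0.1475 0.1227] shift [0.002  0.0017 0.0447] turn [-0.0017 -0.0002  0.0035] F [-0.4  0.2  1. ] j6 -4.7
0.00043119893950763444
```

View pics/d1.png

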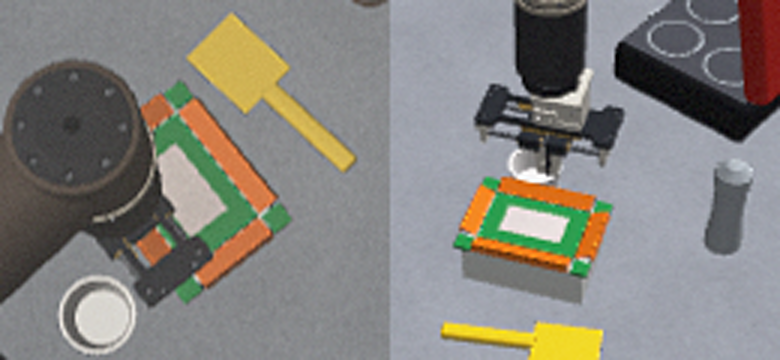

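The picture shows the shut fingers over the middle of the +y strip: in the right half the fingertips are at about (547,165) and the strip at (550,188). Next I press down.

carry_out([
  [0.002,0.001,0.015,0,0,0],
  [0.002,0.001,0.028,0,0,0],
  [0.002,0.001,0.033,0,0,0],
  [0.002,0.001,0.037,0,0,0],
  [0.002,0.001,0.04,0,0,0],
  [0.002,0.001,0.043,0,0,0],
  [0.002,0.001,0.043,0,0,0],
])

```text
clock: 2.82
tool_pos: [0.5106, 0.1444, 0.0784]
orientation: [180.0, -0.0, -57.5]
force: [0.1, -0.1, -0.1]
opening: 0.0001
gripper_force: 0.0
```

```bash
python3 - <<'E'
from h import *
to([.5107,.1449,.078],32.4)
E
```

```text
now 2.825 [0.5106 0.1444 0.0784] shift [-0.0004 -0.0003  0.0004] turn [ 0.0002 -0.0001  0.0026] F [ 0.1 -0.1 -0.1] j6 -4.4
```

carry_out([
  [0,0,0.001,0,0,0],
  [0,0,0.0015,0,0,0],
  [0,0,0.0015,0,0,0],
])

```text
clock: 3.2
tool_pos: [0.5108, 0.1444, 0.0782]
orientation: [-180.0, -0.0, -57.4]
force: [-4.9, 0.0, 12.4]
opening: -0.0
gripper_force: 6.2
```

carry_out([
  [0,0,-0.02,0,0,0],
  [0,0,-0.045,0,0,0],
  [0,0,-0.045,0,0,0],
])

```text
clock: 3.58
tool_pos: [0.5117, 0.1451, 0.1238]
orientation: [-179.8, -0.0, -57.4]
force: [0.5, 0.4, -0.5]
opening: 0.0008
gripper_force: 0.0
```

```bash
python3 - <<'E'
from h import *
to([.6215,.1382,.123],122.4)
im=viewer.snapshot("top")[150:270,235:365,::-1];im2=viewer.snapshot("scene")[140:220,275:375,::-1]
r=lambda i,f:cv2.resize(i,None,fx=f,fy=f,interpolation=cv2.INTER_CUBIC)
cv2.imwrite("pics/d2.png",r(im2,6))
E
```

```text
now 3.575 [0.5117 0.1451 0.1238] shift [ 0.0649 -0.0888  0.0011] turn [-0.0028 -0.003  -1.5681] F [ 0.5  0.4 -0.5] j6 -4.4
```

View pics/d2.png

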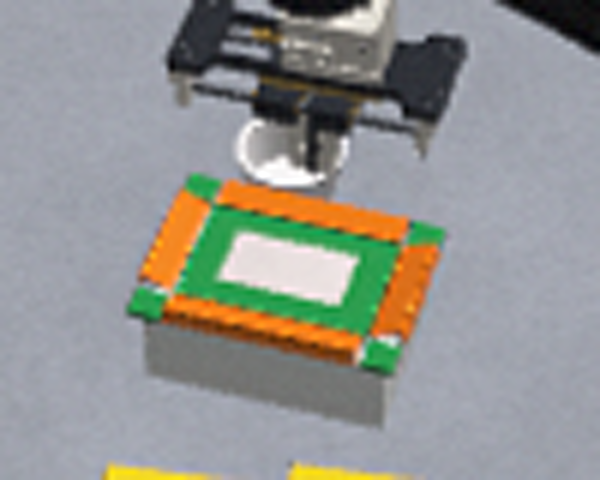

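The picture shows the +y strip (top edge, (310,205)) lying level against its corners, with the box unmoved. Next is the +x side.

carry_out([
  [0.01,-0.015,0,0,0,-0.18],
  [0.02,-0.03,0,0,0,-0.36],
  [0.03,-0.045,0,0,0,-0.54],
  [0.04,-0.055,0,0,0,-0.72],
  [0.05,-0.07,0,0,0,-0.9],
  [0.06,-0.08,0,0,0,-1.08],
  [0.065,-0.089,0,0,0,-1.26],
  [0.065,-0.089,0,0,0,-1.44],
])

```text
clock: 4.68
tool_pos: [0.6206, 0.1372, 0.1203]
orientation: [180.0, 0.1, 25.4]
force: [-0.5, -0.7, -0.1]
opening: 0.0002
gripper_force: 0.0
```

carry_out([
  [0,0,0,0,0,-0.13],
  [0,0,0,0,0,-0.13],
  [0,0,0,0,0,-0.13],
])

```text
clock: 5.05
tool_pos: [0.6203, 0.1374, 0.1214]
orientation: [-180.0, 0.1, 32.3]
force: [0.9, -0.4, -0.9]
opening: 0.0001
gripper_force: 0.0
```

```bash
python3 - <<'E'
from h import *
to([.6215,.1382,.078],122.4)
E
```

```text
now 5.05 [0.6203 0.1374 0.1214] shift [0.0015 0.     0.0434] turn [-0.0001  0.001  -0.0012] F [ 0.9 -0.4 -0.9] j6 92.3
```

carry_out([
  [0.001,0,0.015,0,0,0],
  [0.001,0,0.028,0,0,0],
  [0.001,0,0.033,0,0,0],
  [0.001,0,0.037,0,0,0],
  [0.001,0,0.04,0,0,0],
  [0.001,0,0.043,0,0,0],
  [0.001,0,0.0445,0,0,0],
  [0.001,0,0.0445,0,0,0],
])

```text
clock: 6.05
tool_pos: [0.6213, 0.138, 0.0783]
orientation: [180.0, -0.0, 32.5]
force: [-2.5, 0.8, 5.7]
opening: 0.0003
gripper_force: 3.3
```

carry_out([
  [0,0,-0.02,0,0,0],
  [0,0,-0.045,0,0,0],
  [0,0,-0.045,0,0,0],
])

```text
clock: 6.42
tool_pos: [0.6226, 0.1385, 0.1246]
orientation: [180.0, -0.2, 32.5]
force: [-0.3, -0.1, -0.3]
opening: 0.0
gripper_force: 0.0
```

```bash
python3 - <<'E'
from h import *
to([.5803,.0351,.123],32.4)
E
```

```text
now 6.425 [0.6226 0.1385 0.1246] shift [-0.0913  0.0645  0.0013] turn [ 0.0033 -0.0023 -1.5689] F [-0.3 -0.1 -0.3] j6 92.4
```

carry_out([
  [-0.01,0.008,0,0,0,0.18],
  [-0.025,0.018,0,0,0,0.36],
  [-0.04,0.028,0,0,0,0.54],
  [-0.055,0.038,0,0,0,0.72],
  [-0.07,0.048,0,0,0,0.9],
  [-0.08,0.057,0,0,0,1.08],
  [-0.091,0.0645,0,0,0,1.26],
  [-0.091,0.0645,0,0,0,1.44],
])

```text
clock: 7.42
tool_pos: [0.5784, 0.0338, 0.1218]
orientation: [179.9, 0.0, -50.4]
force: [1.2, 0.8, 0.4]
opening: 0.0006
gripper_force: 0.0
```

carry_out([
  [0,0,0,0,0,0.13],
  [0,0,0,0,0,0.13],
  [0,0,0,0,0,0.13],
])

```text
clock: 7.8
tool_pos: [0.5791, 0.0347, 0.1222]
orientation: [180.0, 0.0, -57.3]
force: [1.0, -0.5, -0.2]
opening: 0.0005
gripper_force: 0.0
```

```bash
python3 - <<'E'
from h import *
to([.5803,.0351,.078],32.4)
E
```

```text
now 7.8 [0.5791 0.0347 0.1222] shift [ 0.0004 -0.0012  0.0442] turn [0.0006 0.0002 0.0053] F [ 1.  -0.5 -0.2] j6 10.0
```

carry_out([
  [0.0,-0.001,0.015,0,0,0],
  [0.0,-0.001,0.028,0,0,0],
  [0.0,-0.001,0.033,0,0,0],
  [0.0,-0.001,0.037,0,0,0],
  [0.0,-0.001,0.04,0,0,0],
  [0.0,-0.001,0.043,0,0,0],
  [0.0,-0.001,0.045,0,0,0],
  [0.0,-0.001,0.045,0,0,0],
])

```text
clock: 8.8
tool_pos: [0.5802, 0.0355, 0.0782]
orientation: [-180.0, -0.0, -57.4]
force: [-1.8, -0.1, 7.7]
opening: 0.0003
gripper_force: 3.7
```

carry_out([
  [0,0,-0.02,0,0,0],
  [0,0,-0.045,0,0,0],
  [0,0,-0.045,0,0,0],
])

```text
clock: 9.18
tool_pos: [0.5815, 0.0359, 0.1245]
orientation: [-179.8, -0.1, -57.4]
force: [0.8, 0.4, -0.1]
opening: 0.0003
gripper_force: 0.0
```

```bash
python3 - <<'E'
from h import *
to([.4695,.0418,.123],122.4)
E
```

```text
now 9.175 [0.5815 0.0359 0.1245] shift [-0.0653  0.0912  0.0011] turn [-0.0022 -0.0037 -1.5678] F [ 0.8  0.4 -0.1] j6 9.8
```

carry_out([
  [-0.01,0.015,0,0,0,-0.18],
  [-0.02,0.03,0,0,0,-0.36],
  [-0.03,0.045,0,0,0,-0.54],
  [-0.04,0.055,0,0,0,-0.72],
  [-0.05,0.07,0,0,0,-0.9],
  [-0.06,0.08,0,0,0,-1.08],
  [-0.065,0.091,0,0,0,-1.26],
  [-0.065,0.091,0,0,0,-1.44],
])

```text
clock: 10.18
tool_pos: [0.4673, 0.0411, 0.122]
orientation: [-180.0, 0.0, 25.4]
force: [0.1, -0.2, -0.5]
opening: 0.0003
gripper_force: 0.0
```

carry_out([
  [0,0,0,0,0,-0.13],
  [0,0,0,0,0,-0.13],
  [0,0,0,0,0,-0.13],
])

```text
clock: 10.55
tool_pos: [0.4683, 0.0412, 0.1222]
orientation: [-180.0, 0.0, 32.3]
force: [0.3, -0.7, -0.2]
opening: 0.0002
gripper_force: 0.0
```

```bash
python3 - <<'E'
from h import *
to([.4695,.0418,.078],122.4)
E
```

```text
now 10.55 [0.4683 0.0412 0.1222] shift [0.0014 0.0001 0.0442] turn [-0.0001  0.0004 -0.0012] F [ 0.3 -0.7 -0.2] j6 93.2
```

Press the front section, then lift clear and back away toward +y.

carry_out([
  [0.001,0,0.015,0,0,0],
  [0.001,0,0.028,0,0,0],
  [0.001,0,0.033,0,0,0],
  [0.001,0,0.037,0,0,0],
  [0.001,0,0.04,0,0,0],
  [0.001,0,0.043,0,0,0],
  [0.001,0,0.045,0,0,0],
  [0.001,0,0.045,0,0,0],
])

```text
clock: 11.55
tool_pos: [0.4696, 0.0419, 0.0782]
orientation: [180.0, -0.0, 32.5]
force: [-3.0, -0.3, 7.6]
opening: 0.0005
gripper_force: 3.9
```

carry_out([
  [0,0,-0.02,0,0,0],
  [0,0,-0.06,0,0,0],
  [0,0,-0.11,0,0,0],
  [0,0,-0.16,0,0,0],
  [-0.05,0.04,-0.16,0,0,0],
  [-0.06,0.09,-0.16,0,0,0],
  [-0.06,0.14,-0.16,0,0,0],
  [-0.06,0.19,-0.16,0,0,0],
])

```text
clock: 12.55
tool_pos: [0.5217, -0.1523, 0.238]
orientation: [180.0, -0.1, 32.5]
force: [1.2, 1.4, -0.6]
opening: 0.0006
gripper_force: 0.0
```

```bash
python3 - <<'E'
from h import *
im=viewer.snapshot("top")[155:270,235:365,::-1];im2=viewer.snapshot("scene")[140:255,275:405,::-1]
r=lambda i,f:cv2.resize(i,None,fx=f,fy=f,interpolation=cv2.INTER_CUBIC)
cv2.imwrite("pics/d3.png",r(np.hstack([im,im2]),3))
print(telemetry.get_obs()["tool_pos"])
E
```

```text
[ 0.52248845 -0.15398064  0.23660947]
```

View pics/d3.png

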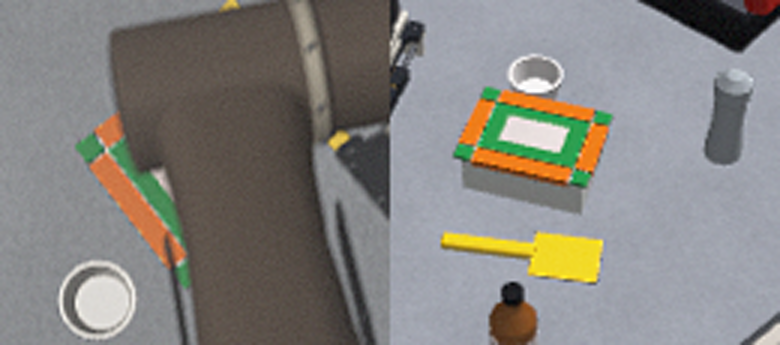

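The scene view shows all four orange strips flat, edges flush with the corner squares (lid centred at (535,133)), and the box, ramekin and scraper where they were. The tool is clear of everything, so I'll let it settle and hand in.

carry_out([
  [0,0,0,0,0,0],
  [0,0,0,0,0,0],
  [0,0,0,0,0,0],
  [0,0,0,0,0,0],
])

```text
clock: 13.15
tool_pos: [0.5208, -0.1501, 0.2379]
orientation: [180.0, -0.0, 32.6]
force: [1.0, 1.0, 0.4]
opening: 0.0006
gripper_force: 0.0
```

```bash
python3 -c "
from plant import workorder
print(workorder.close_job())"
```

```text
the job is handed in; nothing more can be done
None
```

I pressed all four rim sections down; they look shut and level in the last picture, with the box, ramekin and scraper where they were, and I handed the job in at about 13 s with the arm clear (no verdict came back).

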